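# Line up the axle's castle nut with its cross hole

## Robot

A 6-joint arm with a two-finger parallel gripper is mounted at the origin on the work surface. World frame = base frame: x ahead of the robot, y to its left, z up, the work surface at z = 0. Lengths are in m, angles in rad, forces in N, time in s.
With the tool pointing down it reaches from about 0.4 to 0.825 m from the base axis. Payload 7 kg.
Tool frame: the origin (TCP) lies at the very end of the fingers, on their centre line; the grasp point (between the pads) lies 19 mm behind it (tcp_to_grasp is the distance from the TCP to the grasp point, in m); x points along the fingers, z is the direction in which the jaws open and shut, and the axes are right-handed (so a half turn about x gives the same grasp; the last joint's range is limited). The gripper opens to 88 mm and grips with 3 to 60 N. Pads are 19 mm wide; open, the fingers measure 130 mm over their backs; the gripper's body (78 mm by 193 mm) begins 47 mm behind the grasp point.
Start: joints at [1.474, 0.359, 0.012, 0, -1.224, -0.288], TCP at [0.253, 0.626, 0.227] pointing down, gripper open.
Joint ranges: [-3.07, 3.07], [-1.43, 2.12], [-1.02, 1.25], [-3.03, 1.67], [-3.05, -0], [-3.03, 3.03]. Speed limits (rad/s): [2.39, 2.39, 3.01, 3.14, 3.14, 3.14].

## Interface

Orientations are given as [roll, pitch, yaw] about the fixed x, y, z axes, in that order (R = Rz(yaw) Ry(pitch) Rx(roll)).
In Python, from station import get_state, grab_frame, job_done, tcp_to_grasp gives the robot as it stands. The module is installed in compiled form; this text tells all that it offers.
- The arm moves only by the shell command python3 -m crank 'ROWS' [FORCE]. ROWS is JSON, a list of rows, each a list of 7 numbers: the shift along the tool's x, y, z in m, then the turn, a rotation vector about the tool's x, y, z in rad, then the opening, from 0 (shut) to 1 (fully open). In form: [[x, y, z, wx, wy, wz, fingers], ...]. A call has 1 to 10 rows; each row is the pose to reach, as a shift and turn from the pose commanded when the call began, along the tool's axes at that moment; what a row does not reach only later rows make up. A row lasts 1/8 s, in which the tool goes at most 62.5 mm and 10.7 degrees, less where a joint would pass 70% of its speed; a pose out of reach is approached as far as the arm can. A call with a gripper value outside its range is refused whole. The fingers move at their own pace and stop on an object; FORCE is the grip in N (left out, the last holds). Time passes only in rows, so rows that repeat a pose let the fingers close. It gives the time, the measured TCP pose, the force and the opening at its end, in the units of the state.
- get_state(): the state, without advancing time (a new reading comes with each control period).
- grab_frame(name): name is "scene" or "top" or "wrist"; returns a dict with "pixels" (400x640x3 uint8, red, green, blue), "vfov" (degrees; the focal length in pixels is half the picture's height over the tangent of half this angle, whatever the lens; pixels are square), "cx", "cy" (the principal point, pixels), "k1" (the pictures are not rectified: a ray, as slopes to the right and down, at radius r is drawn at 1 + k1 r^2 times it, then the intrinsics apply), "extrinsics" (4x4, takes a point from world to camera coordinates). Camera axes: x right, y up, looking along -z (the intrinsics and any distortion apply to the point x, -y, -z); pixel columns grow to the right and rows downward; lengths in m; the calibration is good to about 2 mm. A picture is of the moment at which its call begins. There is no depth.
- job_done(): hands the job in, once; it reports no verdict.
The state is a dict: "t": time; "q": joint angles; "qd": joint speeds; "joint_efforts": joint torques, N m; "eef_pos": TCP position; "ee_rot": TCP orientation; "force": force on the tool from outside, world axes, zero at the start; "moment": the same for the moment, N m; "width": finger opening in m.
Only numpy, scipy, OpenCV 4.12 (cv2) and the standard library are available. Lean on these libraries where they do the work, as an engineer would, in place of code of your own. Each camera call takes 0.05 s, during which the arm holds its last target.

## Task

On one of the three wheel hubs on the bench the slotted castle nut has no split pin yet. Turn that nut clockwise, the tightening way seen from above, just to the next slot that lines up with the axle's cross hole (the groove across the axle's end shows the hole's direction), so that a split pin could be pushed straight through; then let go. Leave the plain hex nut on its hub as it is.

Things in the scene. Friction and masses are not known exactly. Their poses are not given: they have to be found in the camera images.
- castle_nut_mid (a point): Dark steel castle nut without a pin, on an upright axle. Point: on its axis, half-way up the hexagon (46 mm across flats, 24 mm high). Above: crown 10 mm high, 43 mm wide, with six 9 mm slots, one over each flat; the 30 mm axle ends 8 mm above it. Below: sleeve 40 mm wide, 22 mm high, on a 100 mm flange with 5 mm bolt heads. Turns with it: z up, x square to a flat and along its slot.
- cross_hole (a point): Centre of the 4 mm cross hole in that axle, at mid-height of the nut's crown, 17 mm above castle_nut_mid. x axis: along the hole (horizontal); z up. It does not turn. A dark groove 4 mm wide across the axle's end runs parallel to the hole. The hub is fixed to the bench.
- castle_nut (a joint): Angle of the castle nut in rad, growing clockwise seen from above: 0 when the next slot lines up exactly with the cross hole; it starts between -0.78 and -0.35. Slots repeat every 1.047 rad. The nut is stiff to turn (about 0.15 N m), stays where it is left, does not rise or sink, and has no stop at the slot.
- plain_nut (a joint): Angle in rad of the plain hex nut (46 mm across flats, no slots) on another of the hubs, which is to be left alone; 0 at the start. The third hub has a castle nut already locked by a split pin.
Not all that is in view belongs to the job. What is shaped like the part that bears castle_nut_mid but green is not meant.

How it is judged:
By the outcome, as a careful person would: the job done as asked, in the order asked, and still so for the second after the job is handed in, with the robot touching nothing.
It also fails if it takes over 32 s, if anything falls off the work surface, if the arm or the gripper's body presses on something with over 40 N, if the wrist force passes 120 N, or if a joint passes its speed limit or range.

## Working session

There is one attempt and no reset: what is moved stays moved. The work goes in short steps, Python scripts to look and compute and a shell command to move; the robot and the scene stay as the last step left them, time stands still between calls to the robot, and variables do not carry over. Pictures are saved under pics/ and viewed, and the job is handed in when it is done.

```bash
mkdir -p pics
cat > h.py <<'E'
import numpy as np,cv2
from station import get_state,grab_frame,tcp_to_grasp
def save(f,n): cv2.imwrite('pics/'+n,cv2.cvtColor(f['pixels'],cv2.COLOR_RGB2BGR))
def foc(f): return f['pixels'].shape[0]/2/np.tan(np.radians(f['vfov'])/2)
def proj(f,P):
    P=np.atleast_2d(P);E=np.array(f['extrinsics']);c=P@E[:3,:3].T+E[:3,3]
    u=c[:,0]/-c[:,2];v=-c[:,1]/-c[:,2];s=1+f['k1']*(u*u+v*v)
    return np.c_[f['cx']+foc(f)*u*s,f['cy']+foc(f)*v*s]
def ray(f,px):
    px=np.atleast_2d(px).astype(float);F=foc(f)
    d=(px-[f['cx'],f['cy']])/F;m=d.copy()
    for _ in range(50): m=d/(1+f['k1']*(m**2).sum(1,keepdims=True))
    E=np.array(f['extrinsics']);R=E[:3,:3]
    D=np.c_[m[:,0],-m[:,1],-np.ones(len(m))]@R
    return -R.T@E[:3,3],D
def onz(f,px,z):
    o,D=ray(f,px);return o+D*((z-o[2])/D[:,2])[:,None]
E
python3 - <<'E'
from h import *
import pickle
for n in['scene','top','wrist']:
    f=grab_frame(n);save(f,n+'0.png');pickle.dump(f,open(n+'0.pkl','wb'));print(n,f['vfov'],f['k1'],np.round(-np.array(f['extrinsics'])[:3,:3].T@np.array(f['extrinsics'])[:3,3],3))
s=get_state();print({k:np.round(v,3) for k,v in s.items()},tcp_to_grasp)
E
```

```text
scene 54.990239755604435 -0.07029601888490444 [ 1.118 -0.368  0.582]
top 43.624843898460675 0.05092653494478706 [0.37  0.014 1.088]
wrist 62.109042465927 -0.04340135067771624 [0.318 0.597 0.383]
{'t': np.float64(0.15), 'q': array([ 1.474,  0.359,  0.011, -0.   , -1.224, -0.288]), 'qd': array([ 0.001, -0.002,  0.003,  0.001,  0.   , -0.001]), 'joint_efforts': array([-2.0000e-03, -5.8327e+01,  2.9329e+01,  7.0010e+00,  9.0000e-03,
       -0.0000e+00]), 'eef_pos': array([0.253, 0.625, 0.226]), 'ee_rot': array([ 0.1  ,  1.57 , -1.856]), 'force': array([ 0.632, -0.453, -0.173]), 'moment': array([-0.029,  0.   ,  0.   ]), 'width': np.float64(0.088)} 0.0188
```

View pics/scene0.png

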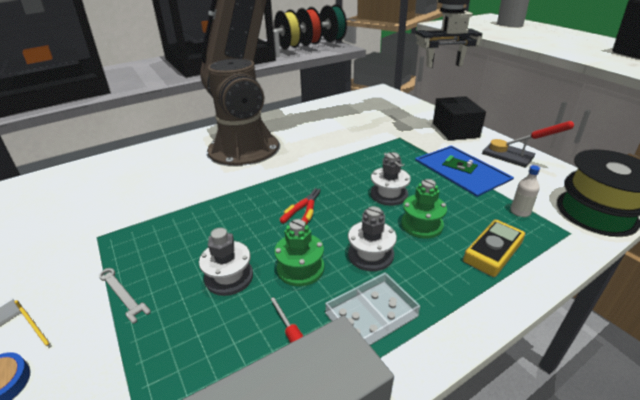

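View pics/top0.png

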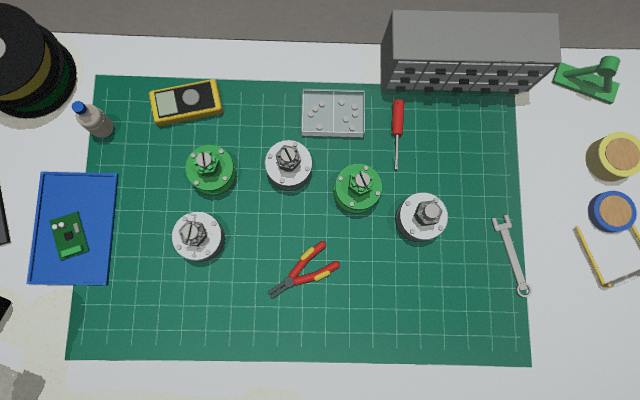

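View pics/wrist0.png

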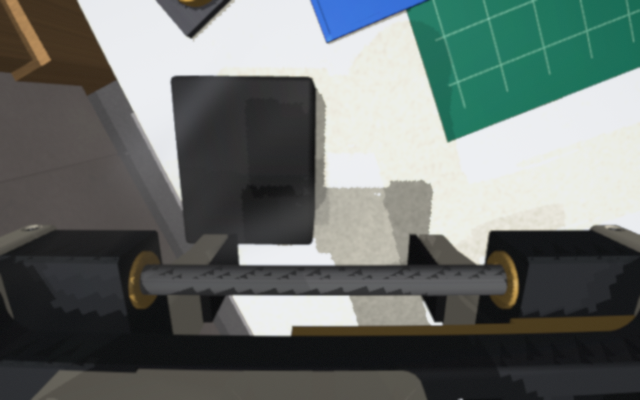

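The top view shows white hubs at (289,163), (196,236) and (424,216, which looks like the plain hex). The green ones at (210,170) and (358,187) are decoys. Next I'll crop in on the castle-nut candidates.

Run:
```python
from h import *
import pickle
t=pickle.load(open('top0.pkl','rb'));s=pickle.load(open('scene0.pkl','rb'))
def c(f,x,y,r=30): return cv2.resize(f['pixels'][y-r:y+r,x-r:x+r],(266,266),interpolation=cv2.INTER_CUBIC)
a=np.hstack([c(t,289,163),c(t,196,236),c(t,424,216)]);b=np.hstack([c(s,372,232),c(s,391,178),c(s,224,255)])
cv2.imwrite('pics/crop0.png',cv2.cvtColor(np.vstack([a,b]),cv2.COLOR_RGB2BGR))
for p in[(289,163),(196,236),(424,216)]: print(p,np.round(onz(t,p,.1),3))
for p in[(372,212),(391,158),(224,234)]: print(p,np.round(onz(s,p,.1),3))
```

```text
(289, 163) [[0.629 0.032 0.1  ]]
(196, 236) [[0.476 0.21  0.1  ]]
(424, 216) [[ 0.527 -0.242  0.1  ]]
(372, 212) [[0.623 0.049 0.1  ]]
(391, 158) [[0.466 0.232 0.1  ]]
(224, 234) [[ 0.52  -0.237  0.1  ]]
```

View pics/crop0.png

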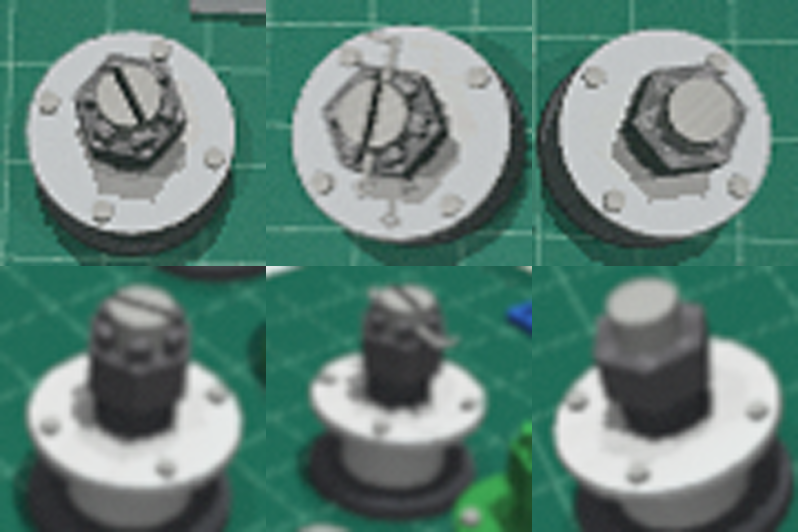

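Target: the hub at top (289,163). It has six slots and no pin. The hub at (196,236) carries a split pin, (424,216) has the plain hex nut, and the green hubs don't count. Next I'll triangulate it.

Run:
```python
from h import *
import pickle
from scipy.spatial.transform import Rotation as R
t=pickle.load(open('top0.pkl','rb'));s=pickle.load(open('scene0.pkl','rb'))
def tri(a,b):
    o1,d1=ray(t,a);o2,d2=ray(s,b);d1=d1[0];d2=d2[0]
    k=np.linalg.lstsq(np.c_[d1,-d2],o2-o1,rcond=None)[0];p=o1+k[0]*d1;q=o2+k[1]*d2
    return np.round((p+q)/2,4),np.linalg.norm(p-q)
print(tri((288.3,154.4),(372.9,210.8)))
# green neighbours: axle ends
def c(f,x,y,r=30): return cv2.resize(f['pixels'][y-r:y+r,x-r:x+r],(400,400),interpolation=cv2.INTER_CUBIC)
cv2.imwrite('pics/g.png',cv2.cvtColor(np.vstack([np.hstack([c(t,289,163,20),c(s,372,225,20)])]),cv2.COLOR_RGB2BGR))
st=get_state();r=R.from_euler('xyz',st['ee_rot']);print(r.as_matrix().round(3))
E=np.array(pickle.load(open('wrist0.pkl','rb'))['extrinsics']);print((E[:3,:3]@r.as_matrix()).round(3), E[:3,:3].T.round(3), r.inv().apply(-E[:3,:3].T@E[:3,3]-st['eef_pos']).round(3))
```

```text
(array([0.6418, 0.0338, 0.121 ]), np.float64(0.0011270189836811923))
[[-0.     0.927 -0.375]
 [-0.001 -0.375 -0.927]
 [-1.     0.     0.001]]
[[ 0.001  0.     1.   ]
 [ 0.268  0.963 -0.001]
 [-0.963  0.268  0.001]] [[-0.375  0.893  0.248]
 [-0.927 -0.362 -0.1  ]
 [ 0.    -0.268  0.963]] [-0.158  0.071  0.002]
```

View pics/g.png

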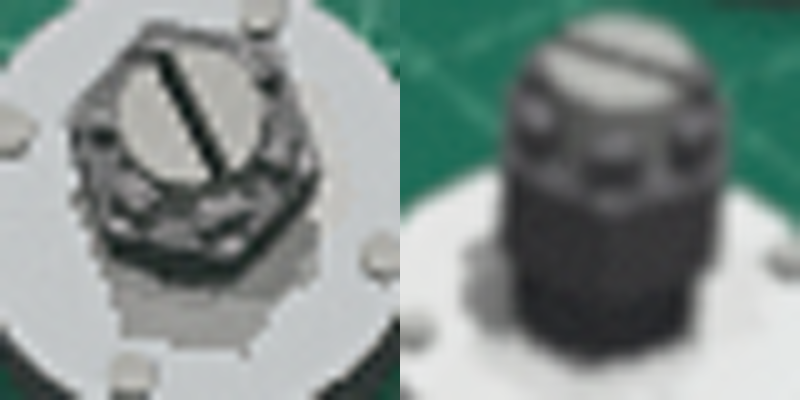

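```bash
python3 -m crank '[[0,0.058,0.04,0,0,0,1],[0,0.117,0.08,0,0,0,1],[0,0.175,0.12,0,0,0,1],[0,0.233,0.16,0.05,0,0,1],[0,0.292,0.2,0.1,0,0,1],[0,0.35,0.242,0.15,0,0,1],[0,0.408,0.282,0.2,0,0,1],[0,0.466,0.322,0.25,0,0,1],[0,0.525,0.363,0.28,0,0,1],[0.01,0.583,0.403,0.28,0,0,1]]'
python3 -m crank '[[0,0,0,0,0,0,1],[0,0,0,0,0,0,1],[0,0,0,0,0,0,1]]'
python3 - <<'E'
from h import *
import pickle
s=get_state();print(s['t'],s['q'].round(3) if hasattr(s['q'],'round') else s['q'],s['eef_pos'],s['ee_rot'])
for n in['wrist','scene']:
    f=grab_frame(n);save(f,n+'1.png');pickle.dump(f,open(n+'1.pkl','wb'))
E
```

```text
t: 1.4
eef_pos: [0.5974, 0.1016, 0.2226]
ee_rot: [2.683, 1.57, 0.447]
force: [0.7, 0.9, 0.6]
width: 0.0877
t: 1.78
eef_pos: [0.596, 0.1044, 0.2224]
ee_rot: [-3.024, 1.571, 1.025]
force: [0.5, 0.5, 0.2]
width: 0.0878
1.775 [ 0.496  0.247 -0.155 -0.    -1.168  0.412] [0.59601251 0.10440053 0.22244913] [-3.02412986  1.57058113  1.02482618]
```

View pics/wrist1.png

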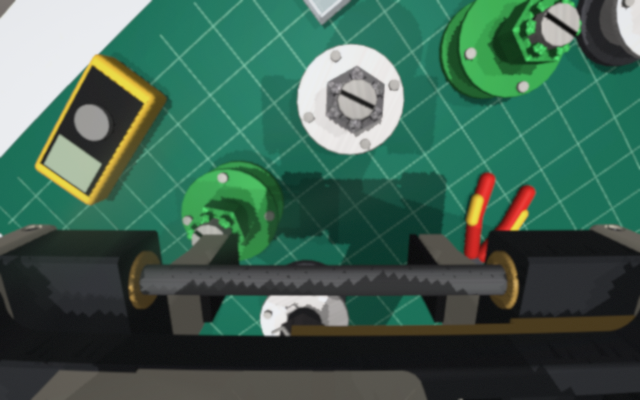

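Run:
```python
from h import *
import pickle
f=pickle.load(open('wrist1.pkl','rb'))
from scipy.spatial.transform import Rotation as R
st=get_state();print(R.from_euler('xyz',st['ee_rot']).as_matrix().round(3))
print(onz(f,(358,100),.121))
im=f['pixels'];x0,y0,r=315,60,42
c=im[58:142,316:400];cv2.imwrite('pics/w1c.png',cv2.cvtColor(cv2.resize(c,(588,588),interpolation=cv2.INTER_CUBIC),cv2.COLOR_RGB2BGR))
```

```text
[[ 0.     0.788 -0.615]
 [ 0.    -0.615 -0.788]
 [-1.     0.    -0.001]]
[[0.63873547 0.03539159 0.121     ]]
```

View pics/w1c.png

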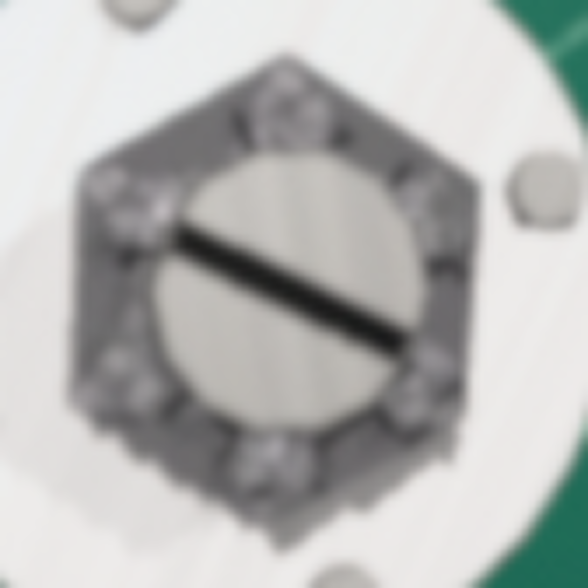

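Run:
```python
from h import *
import pickle
f=pickle.load(open('wrist1.pkl','rb'))
m=lambda p:np.array(p,float)/7+[316,58]-.43
V=onz(f,m([(287,55),(478,188),(462,445),(282,550),(72,402),(82,165)]),.103)[:,:2]
G=onz(f,m([(175,237),(405,348)]),.121)[:,:2]
print('centres',V.mean(0),G.mean(0),onz(f,m([(290,292)]),.121))
for i in range(6):
    d=V[(i+1)%6]-V[i];print(i,np.degrees(np.arctan2(d[1],d[0]))%60,np.linalg.norm(d))
for i in range(3):
    d=V[i+3]-V[i];print('diag-30',(np.degrees(np.arctan2(d[1],d[0]))+30)%60, np.linalg.norm(d))
# groove by mask
P=f['pixels'][58:142,316:400].astype(int).sum(2)
yy,xx=np.mgrid[58:142,316:400];c=m([290,292]);k=(P<200)&(np.hypot(xx-c[0],yy-c[1])<17)
q=onz(f,np.c_[xx[k],yy[k]],.121)[:,:2];u=np.linalg.svd(q-q.mean(0))[2][0]
d=G[1]-G[0];print('groove',np.degrees(np.arctan2(d[1],d[0]))%180,k.sum(),np.degrees(np.arctan2(u[1],u[0]))%180,q.mean(0))
```

```text
centres [0.63867647 0.03595821] [0.63950573 0.03566172] [[0.63961408 0.03567681 0.121     ]]
0 19.273770339988403 0.02622757323027827
1 20.8236455237128 0.028629952454612077
2 22.44138971699155 0.0240133944925643
3 17.62151600979137 0.03002189971171129
4 19.661607305795293 0.02621654792410163
5 19.271313803952452 0.025802806629215493
diag-30 52.806105860870645 0.05497520148684522
diag-30 49.35943635714966 0.051870940593645616
diag-30 47.101286292295015 0.054149207943037056
groove 27.419409434606166 112 27.470502057311137 [0.63965432 0.03563633]
```

```bash
python3 -m crank '[[0,0.038,0.014,0.04,0,0,1],[0,0.077,0.027,0.04,0,0,1],[0,0.077,0.027,0.04,0,0,1],[0,0.077,0.027,0.04,0,0,1]]'
python3 - <<'E'
from h import *
import pickle
from scipy.spatial.transform import Rotation as R
s=get_state();print(s['q'],s['eef_pos']);print(R.from_euler('xyz',s['ee_rot']).as_matrix().round(3))
f=grab_frame('wrist');save(f,'w2.png');pickle.dump(f,open('w2.pkl','wb'))
c=proj(f,[.6396,.0357,.121])[0];print(c)
x,y=np.round(c).astype(int);cc=f['pixels'][y-45:y+45,x-45:x+45]
cv2.imwrite('pics/w2c.png',cv2.cvtColor(cv2.resize(cc,(585,585),interpolation=cv2.INTER_CUBIC),cv2.COLOR_RGB2BGR))
E
```

```text
t: 2.38
eef_pos: [0.6401, 0.0354, 0.2223]
ee_rot: [-2.032, 1.571, 1.976]
force: [-0.5, -0.0, 0.3]
width: 0.0878
[ 3.58937356e-01  3.06085695e-01 -7.41535283e-02 -2.27632731e-04
 -1.19056686e+00  5.07705645e-01] [0.64010824 0.03539236 0.2222946 ]
[[-0.     0.762 -0.647]
 [ 0.    -0.647 -0.762]
 [-1.    -0.    -0.   ]]
[320.75856301 198.58737658]
```

View pics/w2.png

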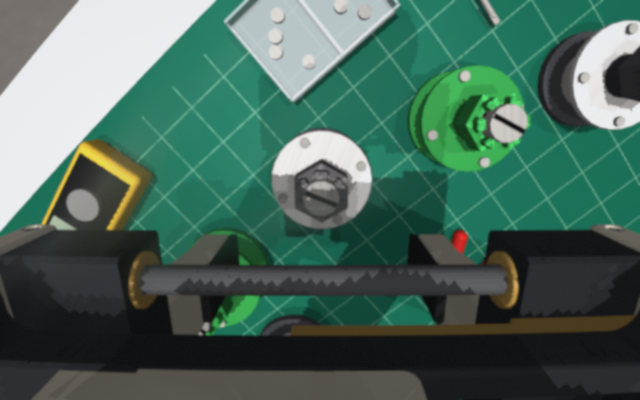

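View pics/w2c.png

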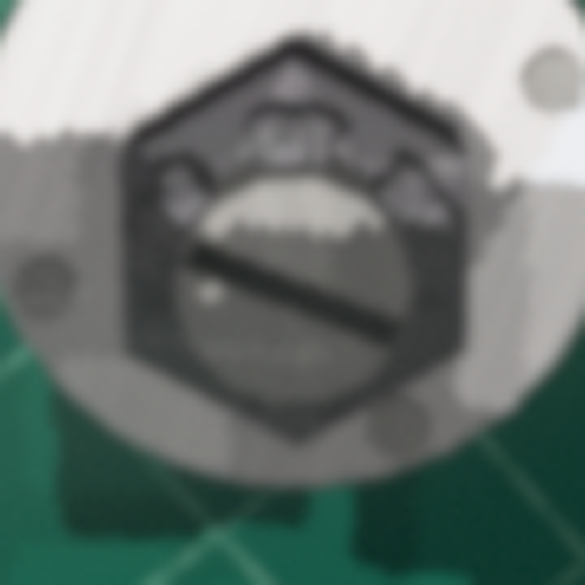

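```bash
python3 -m crank '[[0.05,0,0,0,0,0,1],[0.1,0,0,0,0,0,1],[0.125,0,0,0,0,0,1],[0.146,0,0,0,0,0,1],[0.146,0,0,0,0,0,1],[0.146,0,0,0,0,0,1]]' 12
python3 - <<'E'
from h import *
s=get_state();print(s['eef_pos'],s['force'])
f=grab_frame('scene');save(f,'s3.png')
c=f['pixels'][150:290,280:460];cv2.imwrite('pics/s3c.png',cv2.cvtColor(cv2.resize(c,(720,560),interpolation=cv2.INTER_CUBIC),cv2.COLOR_RGB2BGR))
E
```

```text
t: 3.18
eef_pos: [0.6409, 0.0355, 0.0775]
ee_rot: [2.428, 1.569, 0.154]
force: [0.4, -0.8, -0.1]
width: 0.0873
[0.64091967 0.0354508  0.07751395] [ 0.37004825 -0.76756981 -0.08518533]
```

View pics/s3c.png

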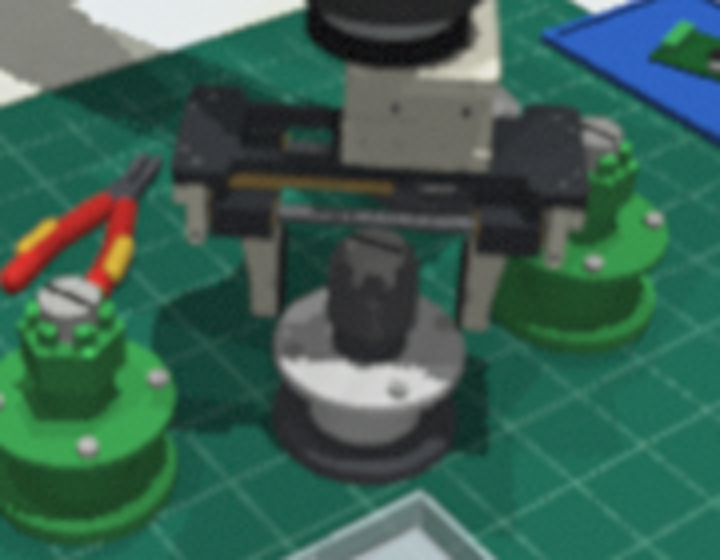

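```bash
python3 -m crank '[[0.003,-0.001,0.001,0,0,0,0.65],[0.003,-0.001,0.001,0,0,0,0.5],[0.003,-0.001,0.001,0,0,0,0.3],[0.003,-0.001,0.001,0,0,0,0.3],[0.003,-0.001,0.001,0,0,0,0.3],[0.003,-0.001,0.001,0,0,0,0.3]]' 12
python3 - <<'E'
from h import *
from scipy.spatial.transform import Rotation as R
s=get_state();r=R.from_euler('xyz',s['ee_rot']);m=r.as_matrix();print(s['eef_pos'],s['force'],s['moment'],'tool force',r.inv().apply(s['force']),np.degrees(np.arctan2(-m[1,2],-m[0,2])),m[:,0])
E
```

```text
t: 3.98
eef_pos: [0.6412, 0.0367, 0.0734]
ee_rot: [2.83, 1.566, 0.555]
force: [6.0, 7.5, -5.1]
width: 0.0457
[0.64116453 0.03668585 0.07340753] [ 5.9530996   7.46333636 -5.12557782] [ 2.77311794 -1.76656644  0.02392013] tool force [ 5.16976417 -0.3009608  -9.51815598] 49.662790678708795 [ 0.00418072  0.00259404 -0.9999879 ]
```

```bash
python3 -m crank '[[0,0,-0.001,0,0,0,0.3],[0,0,-0.002,0,0,0,0.3],[0,0,-0.002,0,0,0,0.3]]' 40
python3 - <<'E'
from h import *
from scipy.spatial.transform import Rotation as R
s=get_state();r=R.from_euler('xyz',s['ee_rot']);m=r.as_matrix();print(s['eef_pos'],s['moment'],'tool force',r.inv().apply(s['force']),np.degrees(np.arctan2(-m[1,2],-m[0,2])),m[:,0],s['width'])
E
```

```text
t: 4.35
eef_pos: [0.6411, 0.0367, 0.0734]
ee_rot: [2.751, 1.569, 0.476]
force: [3.5, 4.1, -3.2]
width: 0.046
[0.64112159 0.03670083 0.07339436] [ 1.60054111 -1.24223317  0.14697046] tool force [ 3.19774145  0.0299715  -5.4080432 ] 49.63718360370811 [ 1.55596393e-03  8.02294944e-04 -9.99998468e-01] 0.046041700703664555
```

```bash
python3 -m crank '[[0,0,-0.0025,0,0,0,0.3],[0,0,-0.0025,0.1,0,0,0.3],[0,0,-0.0025,0.2,0,0,0.3],[0,0,-0.0025,0.3,0,0,0.3],[0,0,-0.0025,0.388,0,0,0.3],[0,0,-0.0025,0.388,0,0,0.3],[0,0,-0.0025,0.388,0,0,0.3]]' 40
python3 - <<'E'
from h import *
from scipy.spatial.transform import Rotation as R
s=get_state();r=R.from_euler('xyz',s['ee_rot']);m=r.as_matrix();print(s['eef_pos'],s['moment'],'tool force',r.inv().apply(s['force']),np.degrees(np.arctan2(-m[1,2],-m[0,2])),m[:,0],s['width'])
E
```

```text
t: 5.22
eef_pos: [0.6413, 0.037, 0.0734]
ee_rot: [0.158, 1.569, -2.505]
force: [-1.5, -5.5, 2.9]
width: 0.0458
[0.64126863 0.03696766 0.07338529] [-1.71874962  0.46121182 -0.17208872] tool force [-2.87430473  4.18805028  3.84857705] 27.455650741283577 [-1.25651243e-03 -9.29248547e-04 -9.99998779e-01] 0.045774164154507885
```

```bash
python3 -m crank '[[0,0,0,0,0,0,1],[0,0,0,0,0,0,1],[0,0,0,0,0,0,1],[0,0,0,0,0,0,1],[-0.05,0,0,0,0,0,1],[-0.1,0,0,0,0,0,1],[-0.15,-0.02,0,0,0,0,1],[-0.15,-0.075,0,0,0,0,1],[-0.15,-0.075,0,0,0,0,1],[-0.15,-0.075,0,0,0,0,1]]'
python3 - <<'E'
from h import *
import pickle
s=get_state();print(s['eef_pos'])
f=grab_frame('wrist');save(f,'w4.png');pickle.dump(f,open('w4.pkl','wb'))
c=proj(f,[.6403,.0362,.112])[0];print(c)
x,y=np.round(c).astype(int);print(x,y);cc=f['pixels'][y-42:y+42,x-42:x+42]
cv2.imwrite('pics/w4c.png',cv2.cvtColor(cv2.resize(cc,(588,588),interpolation=cv2.INTER_CUBIC),cv2.COLOR_RGB2BGR))
E
```

```text
t: 6.48
eef_pos: [0.6073, 0.1048, 0.2233]
ee_rot: [2.055, 1.571, -0.607]
force: [0.8, 0.8, -0.5]
width: 0.0876
[0.60729408 0.10477082 0.22334145]
[323.32023732 101.36185413]
323 101
```

View pics/w4c.png

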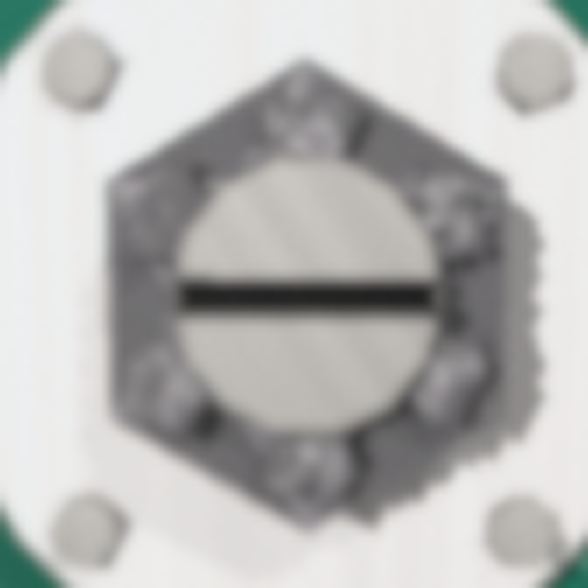

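The crop shows the groove horizontal at row ~297, with the side flats vertical and slots left and right in line with the groove. I'll measure the leftover angle.

Run:
```python
from h import *
import pickle
f=pickle.load(open('w4.pkl','rb'))
m=lambda p:np.array(p,float)/7+[323-42,101-42]-.43
im=f['pixels'];g=im.astype(int).sum(2)
yy,xx=np.mgrid[59:143,281:365];c=m([308,297]);k=(g[59:143,281:365]<200)&(np.hypot(xx-c[0],yy-c[1])<17)
q=onz(f,np.c_[xx[k],yy[k]],.121)[:,:2];u=np.linalg.svd(q-q.mean(0))[2][0];print('groove',np.degrees(np.arctan2(u[1],u[0]))%180,k.sum())
# edges: subpixel gradient along lines
G=cv2.GaussianBlur(cv2.cvtColor(im,cv2.COLOR_RGB2GRAY),(0,0),.7).astype(np.float32)
for n,a,b in[('L',(110,200),(112,400)),('UL',(125,170),(290,70)),('UR',(325,70),(490,175)),('R',(503,200),(503,400)),('LL',(130,425),(290,518))]:
    a,b=m(a),m(b);d=(b-a)/np.linalg.norm(b-a);nn=np.array([-d[1],d[0]]);P=[]
    for t in np.linspace(0,1,25):
        o=np.linspace(-3.5,3.5,57);L=a+t*(b-a)+o[:,None]*nn
        v=cv2.remap(G,L[:,0].astype(np.float32)[None],L[:,1].astype(np.float32)[None],1)[0]
        w=np.abs(np.gradient(v));i=w.argmax();P.append(L[i])
    X=onz(f,np.array(P),.103)[:,:2];l=cv2.fitLine(X.astype(np.float32)*1000,cv2.DIST_HUBER,0,.01,.01).ravel()
    print(n,'normal mod 60',(np.degrees(np.arctan2(l[1],l[0]))+90)%60)
```

```text
groove 27.477752587547485 102
L normal mod 60 29.109715
UL normal mod 60 27.850677
UR normal mod 60 27.831787
R normal mod 60 24.773018
LL normal mod 60 27.274147
```

```bash
python3 -c "
from station import job_done
print(job_done())"
```

```text
the job is handed in; nothing more can be done
None
```

I turned the unpinned castle nut, on the white hub at top-view pixel (289,163), about 22° clockwise to the next slot. I then let go, backed the arm off and handed the job in at about 6.5 s of the 32 s allowed.

- **Alignment:** in the last wrist picture the groove lies at 27.5°. The three clearest hexagon edges put the slot at 27.3–27.9°, so the slot and cross hole agree to about 0.3°. The left and right edges read 29.1° and 24.8°. I gave these less weight because of perspective on the left and shadow on the right, though together they average 26.9°.
- **Forces:** at the readings after each move, the tool force stayed at or below about 11 N. The grip was 40 N.
- **Other nuts:** my moves went nowhere near the plain hex nut or the pinned hub. I did not take a separate picture to confirm that they were unchanged.

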